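# Latch and pin the polishing unit's cover

## Robot

A 6-joint arm with a two-finger parallel gripper is mounted at the origin on the work surface. World frame = base frame: x ahead of the robot, y to its left, z up, the work surface at z = 0. Lengths are in m, angles in rad, forces in N, time in s.
With the tool pointing down it reaches from about 0.25 to 0.725 m from the base axis. Payload 4 kg.
Tool frame: the origin (TCP) lies at the very end of the fingers, on their centre line; the grasp point (between the pads) lies 19 mm behind it; z points along the fingers, y is the line along which they close (so a half turn about z gives the same grasp; the last joint's range is limited). The gripper opens to 85 mm and grips with 20 to 120 N. Pads are 22 mm wide; open, the fingers measure 114 mm over their backs; the gripper's body (76 mm by 85 mm) begins 54 mm behind the grasp point. The pads swing forward as they close: fully open they stand 13 mm farther back than shut.
Start: joints at [1.143, 0.241, 0.005, 1.335, 0, 1.571], TCP at [0.207, 0.455, 0.231] pointing down, gripper open.
Joint ranges: [-2.72, 2.72], [-1.05, 1.87], [-1.09, 1.28], [-1.99, 2.15], [-1.42, 1.44], [-3.14, 3.14]. Speed limits (rad/s): [2.79, 2.79, 3.14, 3.14, 3.14, 3.14].

## Interface

Orientations are given as a unit quaternion [x, y, z, w].
In Python, from workcell import bot gives the robot as it stands.
- The arm moves only by the tool carry_out, never from a script. Its argument "increments" is one flat list of numbers, 5 for each row, row after row: the finger opening in cm, from 0 to 8.54, then the shift along the tool's x, y, z in cm, then the turn about the tool's z in rad. A call has exactly 5 rows; each row shifts and turns the commanded pose from where the row before left it, along the tool's axes as they then stand; what a row does not reach is not made up. A row lasts 1/8 s, in which the tool goes at most 62.5 mm and 10.7 degrees, less where a joint would pass 70% of its speed; a pose out of reach is approached as far as the arm can. A call with a gripper value outside its range is refused whole. The fingers move at their own pace and stop on an object; the grip force is fixed at half the most. Time passes only in rows, so rows that do not move let the fingers close, or fill a call up. It gives the time, the measured TCP pose, the force, the opening and the grip force at its end, in the units of the state.
- bot.get_obs(): the state, without advancing time (a new reading comes with each control period).
- bot.camera(name): name is "scene" or "top"; returns a dict with "pixels" (400x640x3 uint8, blue, green, red), "range_z" (400x640 float32, m along the optical axis (not along the pixel's ray), 0 where there is no reading), "mtx" (3x3 intrinsics, pixels), "D" ([k1, k2, p1, p2, k3] as OpenCV has them; the pictures are not rectified), "eye" and "attitude" of the camera in the world. Camera axes: x right, y down, z forward; pixel columns grow to the right and rows downward; lengths in m; the calibration is good to about 2 mm. A picture is of the moment at which its call begins.
- bot.job_done(): hands the job in; it is judged then, once.
Trained networks look in a picture, given as the dict that the camera call returned (one of the last four; its "shot" number tells which), for a name from the list of things; names that differ only in an ending like _2 or _b are one class to them, and where a whole thing is asked for, a point or a joint stands for the part that bears it (a point fixed in the world has none). Each returns a list of dicts, best first, with "p" (0 to 1); they miss things now and then, are a little off and sometimes report something else, mostly with a low value. They report only what shows in the picture. A call takes as long as a camera call. They do not tell look-alikes from the thing itself.
- bot.find_in(picture, name): "xyz" ([x, y, z] in m, in the coordinates of the camera as it stood for that picture, good to about 4 mm: the middle of the surface that is visible of it).
- bot.regions_of(picture, name): "mask" (400x640 bool, what is visible of it).
- bot.place_of(picture, name): "xyz" ([x, y, z] in m, in the coordinates of the camera as it stood for that picture, good to about 4 mm: a listed point, or the origin of a listed thing).
The state is a dict: "clock": time; "joint_pos": joint angles; "joint_vel": joint speeds; "tau": joint torques, N m; "eef_pos": TCP position; "tool_rot": TCP orientation; "ft_force": force on the tool from outside, world axes, zero at the start; "ft_torque": the same for the moment, N m; "grip_width": finger opening in m; "grasp_force": force on a finger pad.
Only numpy, scipy, OpenCV 4.12 (cv2) and the standard library are available. Lean on these libraries where they do the work, as an engineer would, in place of code of your own. Each camera call takes 0.05 s, during which the arm holds its last target. There are 200 camera calls.

## Task

Lock the sloping cover of the lens polishing unit: swing the flat latch bar down across the cover until it rests fully home on the ledge of its catch, and only then take the loose retaining pin from its rest block and push it through the bar into the catch, head fully home against the bar, and let go. Leave the bin, the bottle and the pot where they stand.

Things in the scene. Friction and masses are not known exactly. Their poses are not given: they have to be found in the camera images.
- latch (a joint): Angle of the latch bar: 0 = closed on the catch's ledge (end stop), grows to 1.45 as its free end swings up the slope. A flat plain-steel strip, 215 x 36 x 8 mm, that turns in the plane of the sloping front, its upper face 20 mm above the slope. Stiff hinge: it stays where it is left and needs 2 to 4 N at the post. Its 20 mm pin hole is 165 mm from the hinge axis.
- latch_post (a point): On the axis of the steel finger post (18 mm diameter, 50 mm tall) that stands square out of the bar, 95 mm from the hinge axis. The point is 25 mm above the bar's upper face, at half the post's height, and moves with the bar. z: along the post, out of the slope; -y: from the hinge along the bar to its free end; x: across the bar, the way it opens.
- latch_pivot (a point): On the hinge axis, level with the bar's upper face, at the bolt (head 24 mm wide, 6 mm high) by the bar's end farther from the robot.
- catch: Dark steel catch fixed on the slope: block 36 x 50 x 12 mm with an 18 mm hole through it and the slope (over 60 mm deep), and a 22 mm high ledge on its lower side for the bar. Origin: hole axis at the slope's surface, 20 mm under the closed bar's upper face. z: hole axis, out of the slope; x: up the slope; y: along the closed bar, hinge 165 mm off at +y. The closed bar's hole is centred over it.
- pin: Loose plain-steel pin, 105 mm long, 0.16 kg: shank 14 mm diameter, 60 mm long with tapered tip; round head 28 mm diameter, 45 mm tall. Origin: centre of the tip; z: along the pin towards the head. Starts upright in the rest block. Fully home, its origin is 40 mm below the catch's origin along the catch's z.
- pin_head (a point): Point on the pin's axis, 85 mm above its tip, 25 mm above the head's underside: where to grip it.
- pin_rest: Grey block 80 x 80 x 62 mm fixed on the bench in front of the unit's low edge (robot's left), in either of two places, with an upright 18 mm hole in the middle where the pin stands, its head on the block's top. Origin: centre of its underside.
- unit: Fixed cream polishing unit, 300 mm wide, 335 mm deep, turned so that its front faces the robot's left. Low front edge 50 mm high; from it a slope 260 mm long, 30 degrees to the horizontal, rises to 180 mm; behind it an open tray on top reaches 225 mm. Cover, bar and catch are on the slope. Origin: on the bench under the middle of the front face; x to its back, y to its left (away from the robot).
- lens_bin: Bystander: open green bin 100 x 80 x 50 mm in the other of the two places before the unit's low edge. Origin: centre of underside.
- bottle: Bystander: white bottle, 60 mm diameter, 150 mm tall. Origin: centre of underside.
- slurry_pot: Bystander: white open pot, 90 mm across, 70 mm tall. Origin: centre of underside.
Things that resemble listed ones, but are neither listed nor needed, are in the scene too. There is more than one size of the pin; the job needs the smallest.

How it is judged:
By the outcome, as a careful person would: the job done as asked, in the order asked, and still so for the second after the job is handed in, with the robot touching nothing.
It also fails if it takes over 56 s, if anything falls off the work surface, if the arm or the gripper's body presses on something with over 40 N, if the wrist force passes 120 N, or if a joint passes its speed limit or range.

## Working session

There is one attempt and no reset: what is moved stays moved. The work goes in short steps, Python scripts to look and compute and a tool call to move; the robot and the scene stay as the last step left them, time stands still between calls to the robot, and variables do not carry over. Pictures are saved under pics/ and viewed, at most 11 in all, crops included, and the job is handed in when it is done.

Besides the shell and the picture viewer there is one more tool, called after "Emit:" as name(argument=value, ...), one argument or row to a line, values as JSON. carry_out: Moves the arm, as the interface text tells. Its arguments: {"type":"object","properties":{"increments":{"type":"array","items":{"type":"number"}}},"required":["increments"]}

```bash
mkdir -p pics; ls; cat > h.py <<'E'
import numpy as np,cv2
from scipy.spatial.transform import Rotation as R
from workcell import bot
def w(p,c): 
    a=np.array(c["attitude"]); M=a if a.shape==(3,3) else R.from_quat(a).as_matrix()
    return M@np.array(p)+np.array(c["eye"])
def px(P,c):
    a=np.array(c["attitude"]); M=a if a.shape==(3,3) else R.from_quat(a).as_matrix()
    q=M.T@(np.array(P)-c["eye"]); return cv2.projectPoints(q.reshape(1,1,3),np.zeros(3),np.zeros(3),c["mtx"],c["D"])[0].ravel()
def cloud(mask,c):
    v,u=np.nonzero(mask&(c["range_z"]>0)); z=c["range_z"][v,u]
    n=cv2.undistortPoints(np.stack([u,v],1).astype(float).reshape(-1,1,2),c["mtx"],c["D"]).reshape(-1,2)
    a=np.array(c["attitude"]); M=a if a.shape==(3,3) else R.from_quat(a).as_matrix()
    return np.c_[n*z[:,None],z]@M.T+np.array(c["eye"]), u, v
E
python3 - <<'E'
from h import *
np.set_printoptions(precision=3,suppress=True)
o=bot.get_obs(); print(o["clock"],o["eef_pos"],o["tool_rot"])
for n in ("scene","top"):
    c=bot.camera(n); cv2.imwrite(f"pics/{n}0.png",c["pixels"]); print(n,c["eye"],c["attitude"])
    for k in "latch_post latch_pivot catch pin pin_head pin_rest unit lens_bin bottle slurry_pot".split():
        for d in bot.place_of(c,k)[:5]:
            P=w(d["xyz"],c); print(k,round(d["p"],2),P,px(P,c).round())
E
```

```text
pics
0.0 [0.207 0.454 0.23 ] [ 0.212  0.977 -0.001 -0.   ]
scene [1.274 0.157 0.71 ] [ 0.567  0.709 -0.32  -0.271]
latch_post 0.87 [0.622 0.003 0.162] [307. 193.]
latch_pivot 0.56 [0.68  0.052 0.103] [322. 232.]
catch 0.85 [0.515 0.075 0.087] [344. 194.]
pin 0.85 [ 0.587  0.455 -0.003] [489. 263.]
pin 0.79 [ 0.68   0.365 -0.002] [454. 287.]
pin_head 0.85 [0.586 0.454 0.115] [505. 229.]
pin_head 0.71 [0.677 0.366 0.113] [468. 252.]
pin_head 0.5 [0.58  0.34  0.085] [450. 228.]
pin_rest 0.66 [ 0.577  0.338 -0.004] [440. 253.]
lens_bin 0.66 [0.444 0.356 0.001] [446. 217.]
lens_bin 0.61 [0.579 0.34  0.083] [450. 229.]
bottle 0.83 [ 0.492 -0.378 -0.001] [192. 189.]
bottle 0.72 [ 0.574  0.341 -0.002] [442. 251.]
slurry_pot 0.84 [ 0.631 -0.379 -0.004] [168. 221.]
top [0.382 0.017 1.168] [ 0.713 -0.695  0.06  -0.072]
latch_post 0.78 [0.626 0.001 0.163] [328. 181.]
latch_post 0.68 [ 0.579  0.337 -0.005] [210. 208.]
latch_pivot 0.7 [0.678 0.047 0.099] [311. 167.]
catch 0.59 [0.52  0.077 0.088] [298. 226.]
pin 0.89 [ 0.586  0.451 -0.003] [172. 205.]
pin 0.89 [ 0.676  0.362 -0.001] [204. 175.]
pin 0.52 [0.58  0.339 0.001] [209. 207.]
pin_head 0.71 [0.676 0.364 0.112] [192. 164.]
pin_head 0.66 [0.58  0.452 0.115] [156. 199.]
pin_rest 0.76 [ 0.581  0.339 -0.004] [210. 207.]
unit 0.79 [ 0.613  0.122 -0.002] [285. 198.]
unit 0.54 [0.624 0.002 0.164] [328. 182.]
lens_bin 0.64 [0.446 0.353 0.002] [201. 253.]
bottle 0.58 [ 0.492 -0.38   0.001] [461. 244.]
slurry_pot 0.89 [ 0.626 -0.376 -0.003] [457. 197.]
```

```bash
python3 - <<'E'
import cv2
a=cv2.imread("pics/scene0.png"); cv2.imwrite("pics/sc.png",cv2.resize(a[130:330,230:530],(800,533),interpolation=cv2.INTER_CUBIC))
E
```

```text
(no output)
```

View pics/sc.png

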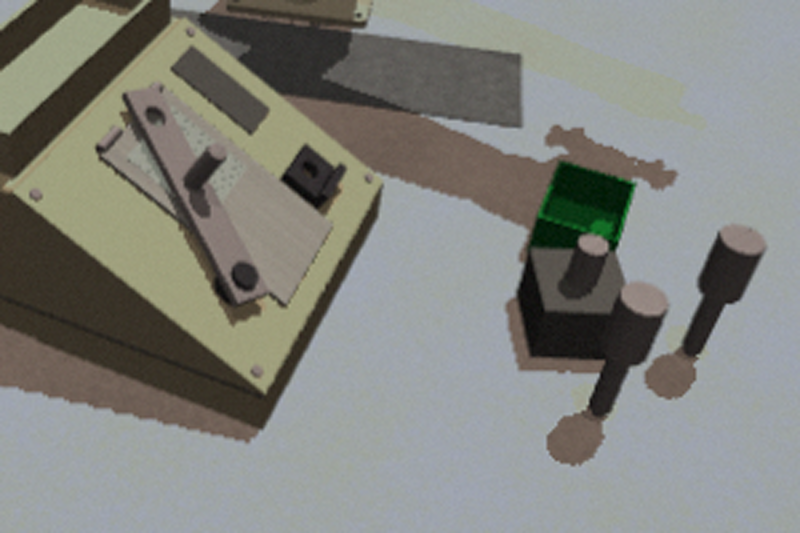

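View pics/top0.png

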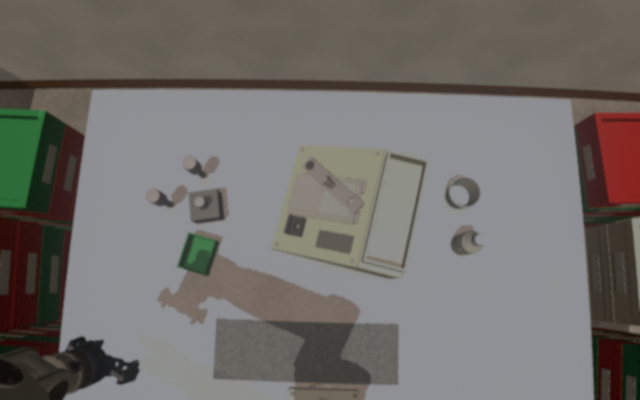

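The crop shows three pins. Two big ones stand loose on the bench, with heads at scene px (468,252) and (505,229). The small one stands in the grey rest block at about (450,228), which matches the description, so I take that one. The latch bar is up at about 1.08 rad, and the dark catch with its ledge is at (344,194). Next I refine the geometry with depth.

```bash
python3 - <<'E'
from h import *
np.set_printoptions(precision=4,suppress=True)
o=bot.get_obs(); print(R.from_quat(o["tool_rot"]).as_matrix())
for n in ("scene","top"):
    c=bot.camera(n); P,u,v=cloud(np.ones((400,640),bool),c)
    # slope plane
    s=(abs(P[:,0]-.6)<.15)&(abs(P[:,1]-.04)<.13)&(P[:,2]>.04)&(P[:,2]<.19)
    Q=P[s]; rng=np.random.default_rng(0); best=0
    for _ in range(400):
        a=Q[rng.choice(len(Q),3,replace=False)]; m=np.cross(a[1]-a[0],a[2]-a[0]); l=np.linalg.norm(m)
        if l<1e-4: continue
        m/=l; m*=np.sign(m[2]); 
        if abs(m[2]-.866)>.04: continue
        k=abs((Q-a[0])@m)<.002
        if k.sum()>best: best=k.sum(); K=k
    q=Q[K]; cen=q.mean(0); m=np.linalg.svd(q-cen,full_matrices=False)[2][2]; m*=np.sign(m[2])
    print(n,"plane",m,cen,best,"yaw",np.arctan2(m[0],m[1]))
    e=np.array([m[1],-m[0],0]);e/=np.linalg.norm(e);U=np.cross(e,m); print("e",e,"U",U)
    h=(Q-cen)@m
    D={}
    for k in ("latch_post","latch_pivot","catch"):
        d=bot.place_of(c,k)
        if d: X=w(d[0]["xyz"],c); print(k,X,"height",(X-cen)@m); D[k]=X
    b=Q[(h>.016)&(h<.024)]
    if "latch_pivot" in D:
        for k,X in D.items(): print(k,"e,U rel pivot",(X-D["latch_pivot"])@e,(X-D["latch_pivot"])@U)
    bc=b.mean(0);print("bar centroid",bc,len(b)); r=np.c_[(b-bc)@e,(b-bc)@U]; g=np.linalg.svd(r,full_matrices=False)[2][0]; print("bar dir e,U",g,"ang",np.arctan2(abs(g[1]),abs(g[0])))
    t=P[(np.hypot(P[:,0]-.58,P[:,1]-.339)<.03)&(P[:,2]>.098)&(P[:,2]<.115)]
    print("pin top",(t.min(0)+t.max(0))/2,t.mean(0),np.ptp(t,0),len(t))
    for X0 in ((.587,.453),(.678,.364)):
        t=P[(np.hypot(P[:,0]-X0[0],P[:,1]-X0[1])<.04)&(P[:,2]>.1)]; print("big top",t.max(0),t.min(0))
E
```

```text
[[-0.9099  0.4149 -0.    ]
 [ 0.4149  0.9099 -0.0001]
 [-0.     -0.0001 -1.    ]]
scene plane [0.1134 0.4889 0.865 ] [0.6183 0.0135 0.1074] 4466 yaw 0.2279418562146605
e [ 0.9741 -0.226   0.    ] U [-0.1955 -0.8426  0.5018]
latch_post [0.6219 0.0001 0.1647] height 0.0433651587413474
catch [0.5174 0.0782 0.0878] height 0.003138836545233547
bar centroid [0.6256 0.0003 0.1368] 1070
bar dir e,U [ 0.4354 -0.9002] ang 1.1202972199360166
pin top [0.5788 0.3394 0.1035] [0.5826 0.3384 0.1049] [0.0296 0.0277 0.0096] 107
big top [0.6055 0.4708 0.147 ] [0.5687 0.432  0.1   ]
big top [0.696  0.3822 0.1469] [0.6557 0.3454 0.1002]
top plane [0.1145 0.4896 0.8644] [0.5778 0.0092 0.1136] 3640 yaw 0.2296632261506836
e [ 0.9737 -0.2276  0.    ] U [-0.1968 -0.8417  0.5028]
latch_post [0.6226 0.0026 0.1617] height 0.04346456027184511
latch_pivot [0.6775 0.0447 0.1032] height 0.019865537614433486
catch [0.519  0.0786 0.0843] height 0.0019479000983304057
latch_post e,U rel pivot -0.043881753068990545 0.07571563826058081
latch_pivot e,U rel pivot 0.0 0.0
catch e,U rel pivot -0.16210610005530565 -0.006791214228750533
bar centroid [ 0.6099 -0.0044  0.1398] 867
bar dir e,U [-0.3071  0.9517] ang 1.258643391875857
pin top [0.5756 0.339  0.1036] [0.5754 0.3384 0.1049] [0.0265 0.0232 0.0103] 80
big top [0.6001 0.4695 0.1473] [0.5641 0.4321 0.1006]
big top [0.6904 0.381  0.1471] [0.6534 0.3428 0.1003]
```

Emit:
carry_out(
  increments=[0, 0, 0, -1.4, 0.1715, 0, 0, 0, -1.4, 0.1715, 0, 0, 0, -1.4, 0.1715, 0, 0, 0, -1.4, 0.1715, 0, 0, 0, -1.4, 0.1715],
)

```text
clock: 2.12
eef_pos: [0.2074, 0.4549, 0.3018]
tool_rot: [0.602, 0.799, -0.0, -0.0]
ft_force: [-0.5, 0.1, -0.8]
grip_width: -0.0002
grasp_force: 0.0
```

Emit:
carry_out(
  increments=[0, 0, 0, 0, 0.1715, 0, 0, 0, 0, 0.1715, 0, 0, 0, 0, 0.1715, 0, -3.18, 4.23, 0, 0, 0, -3.18, 4.23, 0, 0],
)

```text
clock: 2.75
eef_pos: [0.2758, 0.3733, 0.3011]
tool_rot: [0.783, 0.623, 0.0, 0.0]
ft_force: [0.1, -0.1, 0.4]
grip_width: 0.0001
grasp_force: 0.0
```

Emit:
carry_out(
  increments=[0, -3.18, 4.23, 0, 0, 0, -3.18, 4.23, 0, 0, 0, -3.18, 4.23, 0, 0, 0, -3.18, 4.23, 0, 0, 0, -3.18, 4.23, 0, 0],
)

```text
clock: 3.38
eef_pos: [0.4463, 0.1695, 0.3015]
tool_rot: [0.783, 0.622, 0.0, 0.0]
ft_force: [0.4, 1.0, 0.8]
grip_width: -0.0001
grasp_force: 0.0
```

Emit:
carry_out(
  increments=[0, -3.18, 4.23, 0, 0, 0, -3.18, 4.23, 0, 0, 0, -3.18, 4.23, 0, 0, 0, -3.18, 4.23, 0, 0, 0, -3.18, 4.23, 0, 0],
)

```text
clock: 4.0
eef_pos: [0.6162, -0.0334, 0.3013]
tool_rot: [0.783, 0.622, 0.0, 0.0]
ft_force: [0.3, -0.2, -0.6]
grip_width: 0.0
grasp_force: 0.0
```

Emit:
carry_out(
  increments=[0, 0, 0, 4, 0, 0, 0, 0, 4, 0, 0, 0, 0, 4, 0, 0, 0, 0, 1.8, 0, 0, 1.0, 0, 0, 0],
)

```text
clock: 4.62
eef_pos: [0.6168, -0.0227, 0.1627]
tool_rot: [0.784, 0.621, -0.001, -0.0]
ft_force: [-0.2, -0.2, -0.2]
grip_width: -0.0003
grasp_force: 0.0
```

Emit:
carry_out(
  increments=[0, 0.4, 0, 0, 0, 0, 0.4, -0.72, 0.23, 0, 0, 0.4, -0.72, 0.23, 0, 0, 0.5, -0.62, 0.3, 0, 0, 0.5, -0.62, 0.3, 0],
)

```text
clock: 5.25
eef_pos: [0.5953, 0.0055, 0.1529]
tool_rot: [0.783, 0.622, -0.0, -0.0]
ft_force: [-2.1, -2.2, 4.4]
grip_width: 0.0005
grasp_force: 2.1
```

```bash
python3 - <<'E'
from h import *
np.set_printoptions(precision=4,suppress=True)
for n in ("scene","top"):
    c=bot.camera(n)
    if n=="scene": cv2.imwrite("pics/p1.png",cv2.resize(c["pixels"][100:300,200:500],(750,500),interpolation=cv2.INTER_CUBIC))
    for d in bot.place_of(c,"latch_post")[:2]: print(n,d["p"],w(d["xyz"],c))
E
```

```text
scene 0.76 [0.6007 0.0253 0.156 ]
```

View pics/p1.png

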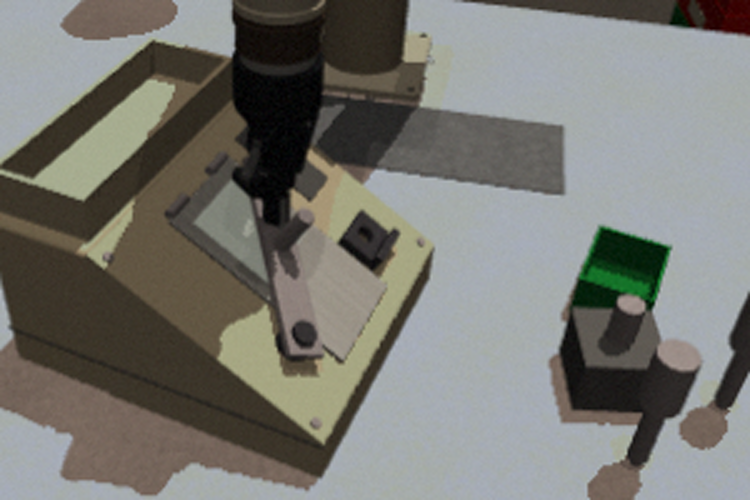

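The fingers are behind the post at crop (283,215) and the bar is following, now at about 0.72. I'll continue along the arc.

Emit:
carry_out(
  increments=[0, 0.6, -0.5, 0.35, 0, 0, 0.6, -0.5, 0.35, 0, 0, 0.67, -0.37, 0.38, 0, 0, 0.67, -0.37, 0.38, 0, 0, 0.72, -0.23, 0.41, 0],
)

```text
clock: 6.08
eef_pos: [0.584, 0.042, 0.1332]
tool_rot: [0.783, 0.622, -0.001, -0.0]
ft_force: [-3.0, -2.7, 0.6]
grip_width: 0.0001
grasp_force: 1.3
```

Emit:
carry_out(
  increments=[0, 0.72, -0.23, 0.41, 0, 0, 0.74, -0.08, 0.42, 0, 0, 0.5, -0.08, 0.3, 0, 0, 0.1, 0, 0.05, 0, 0, 0, 0, 0, 0],
)

```text
clock: 6.7
eef_pos: [0.586, 0.0629, 0.1224]
tool_rot: [0.783, 0.622, 0.001, 0.0]
ft_force: [0.0, -0.0, -0.6]
grip_width: 0.0003
grasp_force: 0.1
```

```bash
python3 - <<'E'
from h import *
np.set_printoptions(precision=4,suppress=True)
for n in ("scene","top"):
    c=bot.camera(n)
    for d in bot.place_of(c,"latch_post")[:1]: print(n,d["p"],w(d["xyz"],c))
E
```

```text
scene 0.93 [0.589  0.0834 0.1228]
```

Emit:
carry_out(
  increments=[0, 0.15, 0, 0.05, 0, 0, 0.15, 0, 0.05, 0, 0, 0.1, 0, 0, 0, 0, 0, 0, 0, 0, 0, 0, 0, 0, 0],
)

```text
clock: 7.52
eef_pos: [0.5863, 0.0642, 0.1218]
tool_rot: [0.784, 0.621, -0.001, 0.002]
ft_force: [-1.8, -5.9, 3.5]
grip_width: 0.0
grasp_force: 3.9
```

Emit:
carry_out(
  increments=[0, 0.2, 0, 0.1, 0, 0, 0.2, 0, 0.1, 0, 0, 0.2, 0, 0, 0, 0, 0, 0, 0, 0, 0, 0, 0, 0, 0],
)

```text
clock: 8.15
eef_pos: [0.5865, 0.0647, 0.1214]
tool_rot: [0.785, 0.62, -0.005, 0.005]
ft_force: [-6.8, -18.9, 14.4]
grip_width: -0.0001
grasp_force: 12.6
```

Emit:
carry_out(
  increments=[0, -3, 0, -3, 0, 0, 0, 0, -6, 0, 0, 0, 0, -6, 0, 5, 4.5, -1.2, 0, 0, 5, 4.5, -1.2, 0, 0],
)

```text
clock: 8.78
eef_pos: [0.5786, 0.1371, 0.2706]
tool_rot: [0.784, 0.621, 0.002, 0.0]
ft_force: [0.7, 0.7, 0.0]
grip_width: 0.0361
grasp_force: 0.0
```

Emit:
carry_out(
  increments=[5, 4.5, -1.2, 0, 0, 5, 4.5, -1.2, 0, 0, 5, 4.5, -1.2, 0, 0, 5, 4.5, -1.2, 0, 0, 5, 0, 0, 0, 0],
)

```text
clock: 9.4
eef_pos: [0.5709, 0.3263, 0.2679]
tool_rot: [0.782, 0.624, -0.0, -0.001]
ft_force: [-0.1, -1.3, 0.8]
grip_width: 0.0498
grasp_force: 0.0
```

```bash
python3 - <<'E'
from h import *
np.set_printoptions(precision=4,suppress=True)
print(bot.get_obs()["eef_pos"])
for n in ("scene","top"):
    c=bot.camera(n); 
    for k in ("latch_post","latch_pivot","catch","pin_head","pin"):
        for d in bot.place_of(c,k)[:3]: print(n,k,round(d["p"],2),w(d["xyz"],c))
    u,v=px((.518+.0023,.077+.0098,.105),c).round().astype(int); print(u,v)
    cv2.imwrite(f"pics/b_{n}.png",cv2.resize(c["pixels"][v-35:v+35,u-40:u+60],None,fx=7,fy=7,interpolation=cv2.INTER_CUBIC))
E
```

```text
[0.5709 0.3263 0.2679]
scene latch_post 0.68 [ 0.6301 -0.3752 -0.0022]
scene latch_post 0.65 [0.5925 0.0818 0.12  ]
scene latch_pivot 0.79 [0.6829 0.0521 0.1012]
scene catch 0.59 [0.515  0.0776 0.0828]
scene pin_head 0.78 [0.5843 0.4562 0.1145]
scene pin_head 0.77 [0.5787 0.3392 0.0822]
scene pin_head 0.6 [0.673  0.3624 0.1151]
scene pin 0.96 [ 0.5892  0.4556 -0.0021]
scene pin 0.61 [ 0.679   0.3648 -0.002 ]
349 190
top latch_post 0.71 [0.5924 0.082  0.12  ]
top latch_post 0.62 [0.5772 0.3403 0.0002]
top latch_pivot 0.71 [ 0.5801  0.3376 -0.0027]
top latch_pivot 0.59 [0.6774 0.044  0.1013]
top latch_pivot 0.23 [0.5941 0.0826 0.1253]
top catch 0.75 [ 0.5775  0.3371 -0.0061]
top catch 0.55 [0.5173 0.0765 0.0816]
top pin_head 0.77 [0.6747 0.3646 0.1141]
top pin_head 0.58 [0.5808 0.3424 0.0828]
top pin 0.68 [ 0.6755  0.3647 -0.005 ]
top pin 0.64 [0.5767 0.3396 0.0012]
294 225
```

View pics/b_scene.png

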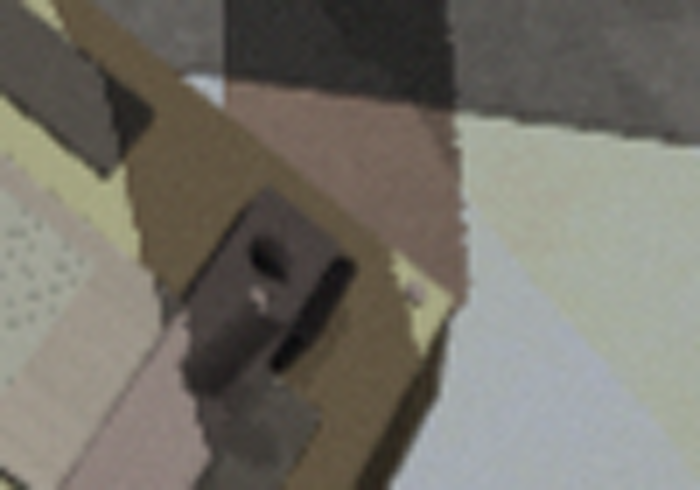

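View pics/b_top.png

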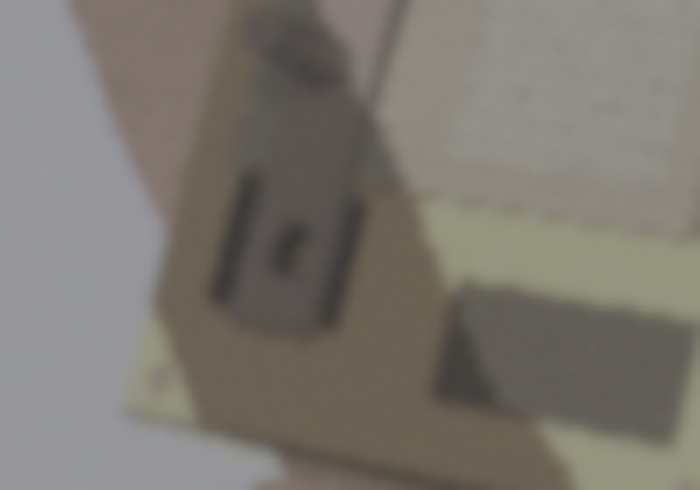

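Emit:
carry_out(
  increments=[5, 1.5, 0.5, 4, 0, 5, 0, 0, 5, 0, 5, 0, 0, 5, 0, 5, 0, 0, 3, 0, 5, 0, 0, 0, 0],
)

```text
clock: 10.62
eef_pos: [0.5782, 0.3344, 0.0958]
tool_rot: [0.783, 0.622, -0.004, -0.001]
ft_force: [-0.3, -0.2, 0.9]
grip_width: 0.05
grasp_force: 0.0
```

```bash
python3 - <<'E'
from h import *
np.set_printoptions(precision=4,suppress=True)
o=bot.get_obs(); print(o["eef_pos"],o["ft_force"])
n0=np.array([.114,.4893,.8647])
for n,uv in (("scene",(347.6,191.7)),("top",(295.4,225.4))):
    c=bot.camera(n); q=cv2.undistortPoints(np.array(uv).reshape(1,1,2),c["mtx"],c["D"]).ravel()
    d=w([*q,1],c)-c["eye"]; t=(.1892-n0@c["eye"])/(n0@d); print(n,c["eye"]+t*d)
    P,u,v=cloud(np.ones((400,640),bool),c)
    if n=="scene": cv2.imwrite("pics/g1.png",cv2.resize(c["pixels"][150:290,380:540],None,fx=4.5,fy=4.2,interpolation=cv2.INTER_CUBIC))
E
```

```text
[0.5782 0.3344 0.0958] [-0.3251 -0.2183  0.8814]
scene [0.5226 0.0849 0.1018]
top [0.5199 0.082  0.1038]
```

View pics/g1.png

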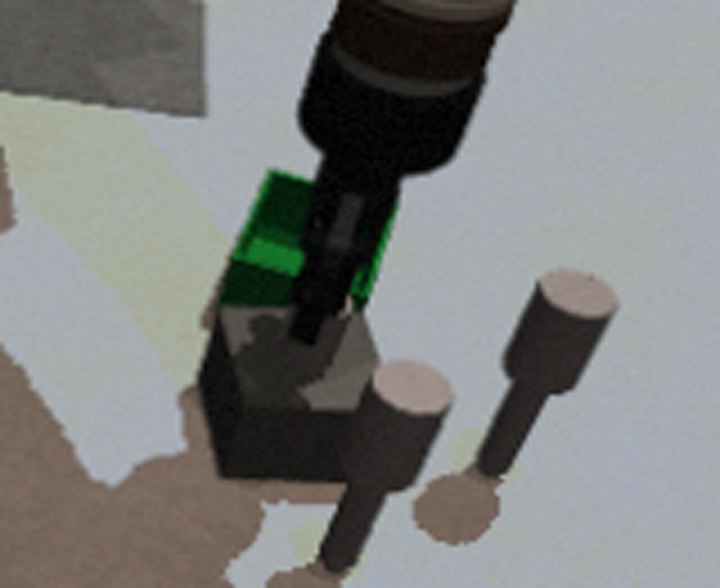

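Emit:
carry_out(
  increments=[5, 0.5, 0, 2.2, 0, 5, 0, 0, 0, 0, 0, 0, 0, 0, 0, 0, 0, 0, 0, 0, 0, 0, 0, 0, 0],
)

```text
clock: 11.35
eef_pos: [0.5816, 0.3414, 0.0795]
tool_rot: [0.783, 0.622, 0.001, -0.0]
ft_force: [-3.4, 0.9, 6.3]
grip_width: 0.0264
grasp_force: 59.1
```

Emit:
carry_out(
  increments=[0, 0, 0, 0, 0, 0, 0, 0, -1, 0, 0, 0, 0, -5, 0, 0, 0, 0, -5, 0, 0, 0, 0, 0, 0],
)

```text
clock: 11.98
eef_pos: [0.5847, 0.342, 0.1939]
tool_rot: [0.783, 0.622, 0.006, 0.001]
ft_force: [0.6, -0.1, -3.2]
grip_width: 0.0266
grasp_force: 59.9
```

```bash
python3 - <<'E'
from h import *
np.set_printoptions(precision=4,suppress=True)
o=bot.get_obs(); T=o["eef_pos"]; print(T,o["ft_force"],o["grip_width"])
for n in ("scene","top"):
    c=bot.camera(n)
    for d in bot.place_of(c,"pin")+bot.place_of(c,"pin_head"): print(n,round(d["p"],2),w(d["xyz"],c)-T)
    if n=="scene": cv2.imwrite("pics/g2.png",cv2.resize(c["pixels"][130:290,380:540],None,fx=4,fy=3.7,interpolation=cv2.INTER_CUBIC))
E
```

```text
[0.5847 0.342  0.1939] [ 0.6076 -0.0639 -3.23  ] 0.026555929804394432
scene 0.88 [ 0.095   0.0224 -0.1931]
scene 0.84 [ 0.0011  0.1106 -0.1934]
scene 0.62 [-0.0049 -0.0037 -0.0787]
scene 0.16 [-0.0079 -0.0016 -0.1965]
scene 0.95 [-0.0016  0.1134 -0.0816]
scene 0.63 [ 0.0925  0.0199 -0.0785]
scene 0.45 [-0.0011 -0.0019  0.0056]
top 0.64 [-0.0076 -0.0074 -0.0855]
top 0.59 [ 0.0904  0.0227 -0.1938]
top 0.76 [ 0.0956  0.0206 -0.0801]
top 0.51 [-0.0048 -0.0037 -0.0055]
```

View pics/g2.png

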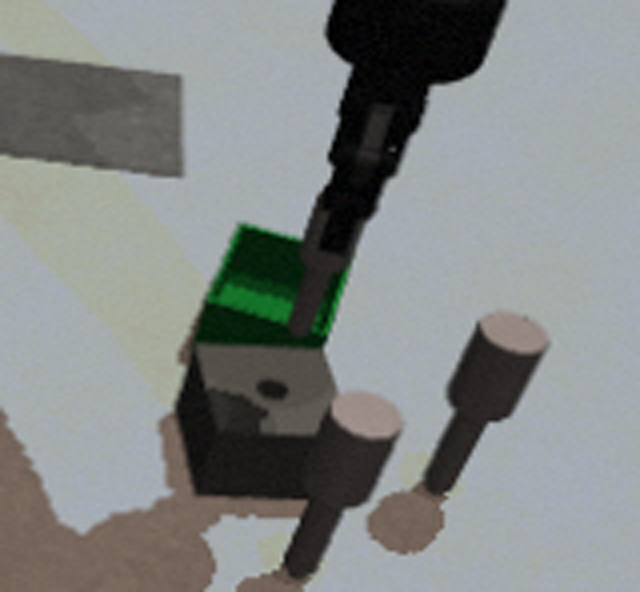

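Emit:
carry_out(
  increments=[0, 0, 0, -2, 0, 0, -4.4, 0, 0, 0, 0, -4.4, 0, 0, 0, 0, -4.4, 0, 0, 0, 0, -4.4, 0, 0, 0],
)

```text
clock: 12.9
eef_pos: [0.5404, 0.1677, 0.2058]
tool_rot: [0.783, 0.622, -0.001, -0.0]
ft_force: [1.1, -0.5, -1.6]
grip_width: 0.0264
grasp_force: 59.9
```

Emit:
carry_out(
  increments=[0, -4.4, 0, 0, 0, 0, -4.1, -0.2, 0, 0, 0, 0, 0, 0, 0, 0, 0, 0, 0, 0, 0, 0, 0, 0.5, 0],
)

```text
clock: 13.52
eef_pos: [0.5208, 0.0879, 0.202]
tool_rot: [0.783, 0.622, 0.0, 0.0]
ft_force: [0.2, 0.2, -2.1]
grip_width: 0.0262
grasp_force: 59.9
```

```bash
python3 - <<'E'
from h import *
np.set_printoptions(precision=4,suppress=True)
o=bot.get_obs(); T=o["eef_pos"]; print(T,o["ft_force"],o["grip_width"])
im=[]
for n in ("scene","top"):
    c=bot.camera(n)
    for d in bot.place_of(c,"pin")+bot.place_of(c,"pin_head"):
        W=w(d["xyz"],c); 
        if W[1]<.25: print(n,round(d["p"],2),W-T)
    P=np.array([.520,.085,.1025]);u,v=px(P,c).round().astype(int); print(px(P,c))
    im.append(cv2.resize(c["pixels"][v-50:v+30,u-40:u+40],(400,400),interpolation=cv2.INTER_CUBIC)); print(n,u-40,v-50)
cv2.imwrite("pics/h1.png",np.hstack(im))
E
```

```text
[0.5208 0.0879 0.202 ] [ 0.2083  0.22   -2.0715] 0.026203190715078904
scene 0.56 [-0.0006 -0.0041 -0.079 ]
scene 0.57 [-0.0001 -0.0032  0.004 ]
[347.7943 190.8743]
scene 308 141
[294.2915 225.4083]
top 254 175
```

View pics/h1.png

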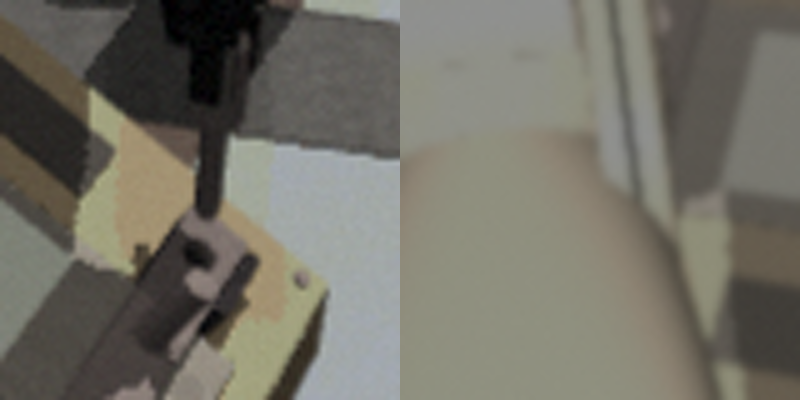

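Emit:
carry_out(
  increments=[0, 0, 0, 0.8, 0, 0, 0, 0, 0.8, 0, 0, 0, 0, 0.4, 0, 0, 0, 0, 0.4, 0, 0, 0, 0, 0, 0],
)

```text
clock: 14.45
eef_pos: [0.5204, 0.0871, 0.178]
tool_rot: [0.783, 0.622, 0.0, -0.0]
ft_force: [0.3, 2.0, -1.1]
grip_width: 0.0263
grasp_force: 59.9
```

Emit:
carry_out(
  increments=[0, 0, 0, 0.2, 0, 0, 0, 0, 0.2, 0, 0, 0, 0, 0, 0, 0, 0, 0, 0, 0, 0, 0, 0, 0, 0],
)

```text
clock: 15.08
eef_pos: [0.5207, 0.0869, 0.1744]
tool_rot: [0.783, 0.622, 0.0, 0.0]
ft_force: [2.6, 1.4, -2.6]
grip_width: 0.0265
grasp_force: 59.8
```

Emit:
carry_out(
  increments=[0, 0.5, 0, 0.02, 0, 0, 0.5, 0, 0.04, 0, 0, 0.5, 0, 0.08, 0, 0, 0.5, 0, 0.1, 0, 0, 0, 0, 0, 0],
)

```text
clock: 15.7
eef_pos: [0.5248, 0.1057, 0.1723]
tool_rot: [0.783, 0.622, -0.001, 0.001]
ft_force: [-0.1, -4.0, 3.6]
grip_width: 0.0264
grasp_force: 60.9
```

```bash
python3 - <<'E'
from h import *
np.set_printoptions(precision=4,suppress=True)
T=bot.get_obs()["eef_pos"]; c=bot.camera("scene")
for d in bot.place_of(c,"pin")+bot.place_of(c,"pin_head"):
    W=w(d["xyz"],c)
    if W[1]<.25: print(round(d["p"],2),W,W-T)
im=c["pixels"][120:220,290:410]; cv2.imwrite("pics/h2.png",cv2.resize(im,(720,600),interpolation=cv2.INTER_CUBIC))
E
```

```text
0.6 [0.5212 0.0858 0.0945] [-0.0036 -0.0199 -0.0778]
0.53 [0.5237 0.0988 0.1785] [-0.0011 -0.0069  0.0062]
```

View pics/h2.png

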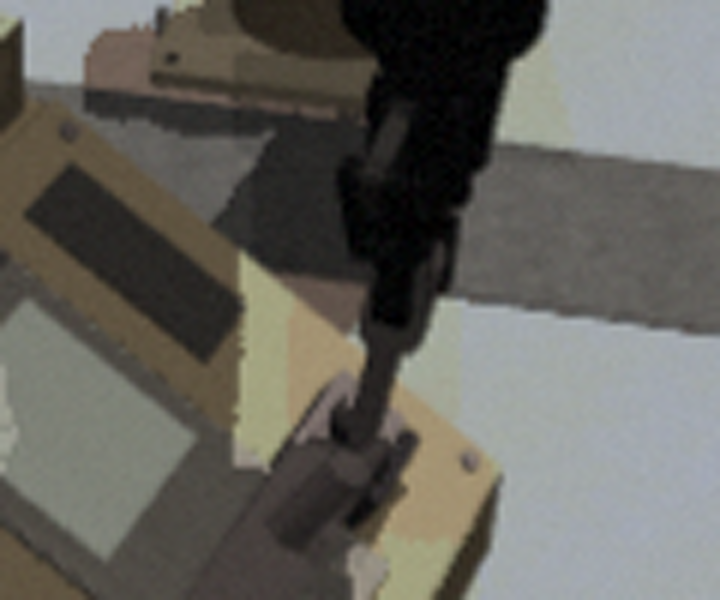

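The tip sits in the bar's hole at crop (355,430), and the pin is turning between the pads as I hoped. I'll keep tilting towards 30°.

Emit:
carry_out(
  increments=[0, 0.5, 0, 0.13, 0, 0, 0.5, 0, 0.18, 0, 0, 0.5, 0, 0.2, 0, 0, 0.5, 0, 0.24, 0, 0, 0, 0, 0, 0],
)

```text
clock: 16.48
eef_pos: [0.5303, 0.1264, 0.1655]
tool_rot: [0.783, 0.622, 0.001, 0.001]
ft_force: [0.3, -3.2, 6.9]
grip_width: 0.0264
grasp_force: 63.4
```

Emit:
carry_out(
  increments=[0, 0.5, 0, 0.27, 0, 0, 0.4, 0, 0.24, 0, 0, 0, 0, 0, 0, 0, 0, 0, 0, 0, 0, 0, 0, 0, 0],
)

```text
clock: 17.1
eef_pos: [0.5326, 0.1356, 0.1608]
tool_rot: [0.783, 0.622, 0.002, 0.0]
ft_force: [0.3, -0.8, 7.8]
grip_width: 0.0263
grasp_force: 63.5
```

```bash
python3 - <<'E'
from h import *
np.set_printoptions(precision=4,suppress=True)
T=bot.get_obs()["eef_pos"]; c=bot.camera("scene")
for k in ("pin","pin_head","latch_post"):
  for d in bot.place_of(c,k):
    W=w(d["xyz"],c)
    if 0<W[1]<.25: print(k,round(d["p"],2),W,W-T)
E
```

```text
pin 0.54 [0.5213 0.0828 0.0951] [-0.0113 -0.0528 -0.0658]
pin_head 0.74 [0.5274 0.1266 0.1708] [-0.0053 -0.009   0.01  ]
latch_post 0.58 [0.5933 0.0803 0.1213] [ 0.0607 -0.0553 -0.0395]
latch_post 0.46 [0.5247 0.0838 0.0953] [-0.0079 -0.0517 -0.0655]
latch_post 0.41 [0.6131 0.121  0.0029] [ 0.0805 -0.0146 -0.1579]
```

Emit:
carry_out(
  increments=[0, -0.25, 0, 0.433, 0, 0, -0.25, 0, 0.433, 0, 0, -0.25, 0, 0.433, 0, 0, 0, 0, 0, 0, 0, 0, 0, 0, 0],
)

```text
clock: 17.92
eef_pos: [0.5307, 0.1271, 0.1465]
tool_rot: [0.783, 0.622, 0.001, 0.001]
ft_force: [2.7, -4.1, 2.3]
grip_width: 0.0262
grasp_force: 62.9
```

Emit:
carry_out(
  increments=[0, -0.25, 0, 0.433, 0, 0, -0.25, 0, 0.433, 0, 0, -0.25, 0, 0.433, 0, 0, 0, 0, 0, 0, 0, 0, 0, 0, 0],
)

```text
clock: 18.55
eef_pos: [0.5286, 0.1194, 0.1328]
tool_rot: [0.783, 0.622, 0.0, 0.001]
ft_force: [4.1, -4.2, 2.9]
grip_width: 0.0264
grasp_force: 62.9
```

Emit:
carry_out(
  increments=[0, -0.2, 0.1, 0.433, 0, 0, -0.2, 0, 0.433, 0, 0, -0.1, 0, 0.25, 0, 0, 0, 0, 0, 0, 0, 0, 0, 0, 0],
)

```text
clock: 19.18
eef_pos: [0.5281, 0.114, 0.1219]
tool_rot: [0.783, 0.621, -0.0, 0.001]
ft_force: [3.4, -5.6, 5.2]
grip_width: 0.0271
grasp_force: 63.3
```

```bash
python3 - <<'E'
from h import *
np.set_printoptions(precision=4,suppress=True)
T=bot.get_obs()["eef_pos"]; c=bot.camera("scene"); n0=np.array([.114,.4893,.8647])
for k in ("pin","pin_head","latch_post"):
  for d in bot.place_of(c,k):
    W=w(d["xyz"],c)
    if 0<W[1]<.25: print(k,round(d["p"],2),W,W-T,"above face",n0@W-.1892)
cv2.imwrite("pics/h3.png",cv2.resize(c["pixels"][130:220,300:408],(720,600),interpolation=cv2.INTER_CUBIC))
E
```

```text
pin 0.57 [0.5166 0.0619 0.0573] [-0.0115 -0.0521 -0.0647] above face -0.05052210536367885
pin_head 0.45 [0.5257 0.1048 0.133 ] [-0.0024 -0.0092  0.0111] above face 0.037051128884591056
latch_post 0.89 [0.5916 0.0842 0.1206] [ 0.0635 -0.0299 -0.0013] above face 0.02372532771835595
```

View pics/h3.png

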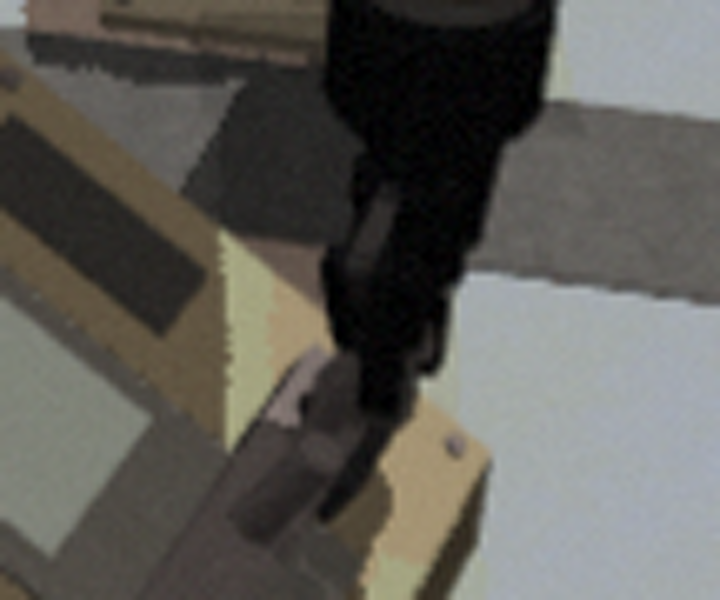

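The pin is tilted and inserted, with about 10 mm to go. I'll push it home.

Emit:
carry_out(
  increments=[0, -0.25, 0, 0.433, 0, 0, -0.2, 0, 0.4, 0, 0, -0.1, 0, 0.25, 0, 0, -0.1, 0, 0.2, 0, 0, 0, 0, 0, 0],
)

```text
clock: 20.0
eef_pos: [0.5272, 0.1089, 0.1115]
tool_rot: [0.783, 0.622, 0.002, 0.0]
ft_force: [-0.7, -3.9, 15.8]
grip_width: 0.0261
grasp_force: 64.4
```

Emit:
carry_out(
  increments=[0, -0.1, 0, 0.2, 0, 0, -0.1, 0, 0.2, 0, 0, 0, 0, 0, 0, 0, 0, 0, 0, 0, 0, 0, 0, 0, 0],
)

```text
clock: 20.62
eef_pos: [0.5275, 0.1095, 0.1107]
tool_rot: [0.783, 0.622, 0.005, -0.001]
ft_force: [-4.4, 1.8, 30.9]
grip_width: 0.0262
grasp_force: 66.1
```

Emit:
carry_out(
  increments=[0, 0.2, 0, -0.4, 0, 5, 0, 0, 0, 0, 5, 0, 0, 0, 0, 5, 0, 0, 0, 0, 5, 1, 0, -1.73, 0],
)

```text
clock: 21.25
eef_pos: [0.5264, 0.1178, 0.1243]
tool_rot: [0.784, 0.621, -0.003, -0.002]
ft_force: [-0.5, -0.1, 0.3]
grip_width: 0.0497
grasp_force: 0.0
```

Emit:
carry_out(
  increments=[5, 2, 0, -3.5, 0, 5, 2, 0, -3.5, 0, 5, 4, 0, -3.5, 0, 5, 5, 0, 0, 0, 5, 5, 0, 0, 0],
)

```text
clock: 21.88
eef_pos: [0.5697, 0.2951, 0.2316]
tool_rot: [0.783, 0.621, 0.0, -0.0]
ft_force: [1.2, -0.4, -0.2]
grip_width: 0.0496
grasp_force: 0.0
```

```bash
python3 - <<'E'
from h import *
np.set_printoptions(precision=4,suppress=True)
n0=np.array([.114,.4893,.8647]); im=[]
for n in ("scene","top"):
  c=bot.camera(n)
  for k in ("pin","pin_head","latch_post","lens_bin","bottle","slurry_pot"):
   for d in bot.place_of(c,k)[:3]:
    W=w(d["xyz"],c)
    if d["p"]>.4: print(n,k,round(d["p"],2),W,"above face",n0@W-.1892)
  P,u,v=cloud(np.ones((400,640),bool),c); h=P@n0-.1892; q=P-np.array([.52,.085,.1025]); e=np.array([.974,-.227,0]); U=np.cross(e,n0)
  s=(np.hypot(q@e,q@U)<.011)&(h<.08); print("top of head above face",np.percentile(h[s],[20,50,80,95]))
  u,v=px((.52,.1,.12),c).round().astype(int); im.append(cv2.resize(c["pixels"][v-40:v+40,u-40:u+40],(400,400),interpolation=cv2.INTER_CUBIC))
cv2.imwrite("pics/f.png",np.hstack(im))
E
```

```text
scene pin 0.96 [ 0.582   0.4547 -0.0024] above face 0.09755189929515776
scene pin 0.91 [ 0.6794  0.3664 -0.0015] above face 0.06624718723335035
scene pin 0.52 [0.5174 0.0559 0.0496] above face -0.060000758698657425
scene pin_head 0.78 [0.525  0.0986 0.1209] above face 0.02340465777517381
scene pin_head 0.58 [0.676  0.3652 0.1148] above face 0.16582208316515504
scene pin_head 0.43 [ 0.4906 -0.382  -0.0015] above face -0.32152526402964743
scene latch_post 0.65 [0.5905 0.0843 0.1214] above face 0.024313984432348584
scene lens_bin 0.79 [0.444  0.3561 0.0006] above face 0.03621820680736959
scene slurry_pot 0.71 [ 0.6291 -0.3781 -0.0015] above face -0.30375563001148936
top of head above face [0.0429 0.0447 0.0458 0.0467]
top pin 0.73 [0.5162 0.0574 0.0462] above face -0.06234165768264602
top pin_head 0.46 [0.5259 0.103  0.1196] above face 0.024590292498441524
top pin_head 0.44 [0.6772 0.3627 0.1115] above face 0.16184097079403661
top latch_post 0.88 [0.595  0.0855 0.1226] above face 0.02651086225579985
top bottle 0.91 [ 0.4903 -0.3793 -0.003 ] above face -0.32149545455561024
top slurry_pot 0.97 [ 0.6287 -0.3721 -0.0031] above face -0.30226084760294963
top of head above face [0.0169 0.043  0.0449 0.0456]
```

View pics/f.png

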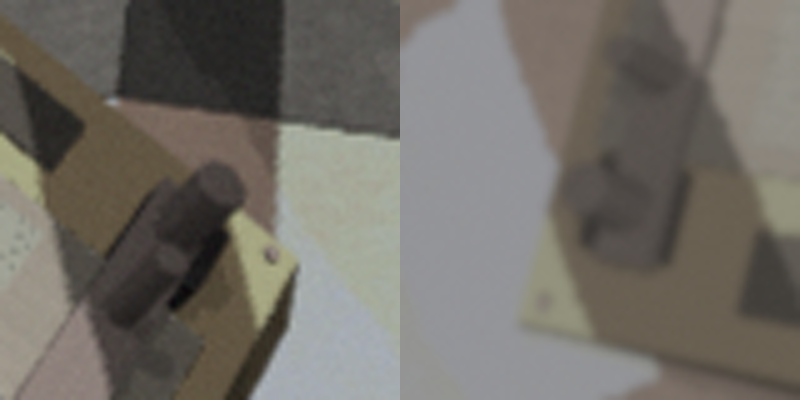

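The head stands square on the bar (left crop ~(205,195), right ~(595,190)). Its top is 45 mm above the bar's face, so the pin is fully home.

```bash
python3 -c "
from workcell import bot; print(bot.job_done())"
```

```text
the job is handed in; nothing more can be done
None
```

The job is handed in: the latch bar is home on the catch's ledge, and the small pin is through it with its head seated against the bar and released. The bin, bottle and pot were left untouched, and it took about 22 s; no verdict came back.

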